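# Turn the trolley wheel's valve to the top

## Task

The tyre of the spoked trolley wheel on the service stand has just been glued on and needs air: push the spokes round with the fingertips until the valve stem is straight up, that is at the very top of the wheel directly above the axle, and leave the wheel there at rest. Push gently, keep off the tyre and the valve stem, and do not lift the axle out of its open slots. Leave the tools and materials around it where they are.

Things in the scene. Friction and masses are not known exactly. Their poses are not given: they have to be found in the camera images.
- stand: grey steel service stand, fixed to the bench, base plate 220 x 160 x 12 mm; origin under its centre, on the bench; x axis along the wheel's axle, from the robot's side to the far side (its yaw varies from -0.05 to 0.4 rad), y to the left seen from the robot, z up. Fork legs 34 mm wide, 8 mm thick rise at x = -62 and +40 mm to 14 mm above the axle's centre; their slots are open at the top
- axle_seat (a point): axle centre when seated, 165 mm above the bench, axes as the stand's; the axle is 14 mm thick and its ends reach x = -76 and +52 mm
- wheel (a joint): turn of the wheel about its axle, rad, endless: 0 (or any whole turn) = valve stem straight above the axle; grows clockwise as seen from the robot's side. Slightly stiff bearing (about 0.12 N m, that is 2 N at mid-spoke): the wheel stays where it is left, and bumping a spoke at speed makes a hard knock
- hub (a point): wheel centre on the axle; turns with the wheel: x along the axle as the stand's, z from the axle towards the valve stem. Upright wheel, 290 mm over the tyre; hub 42 mm in diameter, x from -46 to +28 mm; aluminium rim, inside radius 104 mm, x from -17 to +17 mm
- spokes: five equal round aluminium spokes, 12 mm thick; origin and axes as hub. They leave the hub at 36, 108, 180, 252 and 324 degrees from the valve stem, dished out towards the robot: straight out at x = -36 mm (axis of the bar), so 13 mm clear in front of the rim and tyre, up to radius 84 mm, then bent back into the rim; the gaps between them are open
- tyre: black round rubber tyre freshly glued on the rim, 290 mm outside diameter, 34 mm thick (radius 111 to 145 mm, x from -17 to +17 mm); origin at the wheel centre
- valve: valve stem with black cap, 9 to 13 mm in diameter: it sticks out of the inside of the rim towards the axle, from radius 104 to 67 mm, in the wheel's middle plane, midway between two spokes; this origin is at the wheel centre
- valve_tip (a point): capped inner end of the valve stem, 67 mm from the axle's centre
- axle (a joint): height of the axle above its seat in the open fork slots, m: 0 = seated; nothing but the weight of the wheel (about 8 N) keeps it down
- spanner_mid (a point): spanner 160 mm long lying on the bench in front of the stand, its middle
- tape_mid (a point): roll of tape lying flat, 100 mm in diameter, 30 mm high, its centre
- tin_mid (a point): tin, 84 mm in diameter, 95 mm high, standing, its centre
- brush_mid (a point): glue brush 190 mm long, lying, its middle
- spool_mid (a point): white spool standing on its flange, 80 mm in diameter, 45 mm high, its centre
- nut_mid (a point): axle nut 28 mm across, 14 mm high, lying on the stand's base plate on the robot's side of the wheel, its centre
- glue_mid (a point): white glue bottle with blue cap, 52 mm in diameter, 130 mm high, standing, its centre

How it is judged:
By the outcome, as a careful person would: the job done as asked, in the order asked, and still so for the second after the job is handed in, with the robot touching nothing.
It also fails if it takes over 64 s, if anything falls off the work surface, if the arm or the gripper's body presses on something with over 40 N, if the wrist force passes 120 N, or if a joint passes its speed limit or range.

## Robot

A 7-joint arm with a two-finger parallel gripper is mounted at the origin on the work surface. World frame = base frame: x ahead of the robot, y to its left, z up, the work surface at z = 0. Lengths are in m, angles in rad, forces in N, time in s.
With the tool pointing down it reaches from about 0.425 to 0.925 m from the base axis. Payload 6.8 kg.
Tool frame: the origin (TCP) lies on the front face of the gripper's body, between the roots of the fingers; the fingertips stand 73 mm ahead of it and the grasp point (between the pads) lies 54 mm ahead of it (tcp_to_tips is the distance from the TCP to the fingertips, in m); z points along the fingers, x is the direction in which the jaws open and shut, and the axes are right-handed (so a half turn about z gives the same grasp; the last joint's range is limited). The gripper opens to 85 mm and grips with 20 to 120 N. Pads are 22 mm wide; open, the fingers measure 114 mm over their backs; the gripper's body (76 mm by 85 mm) begins 54 mm behind the grasp point. The pads swing forward as they close: fully open they stand 13 mm farther back than shut.
Start: joints at [0.995, 0.477, 0.022, 1.555, -0.011, 1.109, -0.083], TCP at [0.304, -0.602, 0.304] pointing down, gripper open.
Joint ranges: [-2.96, 2.96], [-0.34, 2.1], [-1.41, 1.46], [0.24, 2.44], [-1.37, 4.51], [0.17, 1.92], [-2.96, 2.96]. Speed limits (rad/s): [2.39, 2.39, 3.14, 3.14, 3.14, 3.14, 3.14].

## Interface

Orientations are given as a unit quaternion [w, x, y, z].
In Python, from station import get_obs, read_camera, hand_in, look_for, silhouettes, tcp_to_tips gives the robot as it stands. The module is installed in compiled form; this text tells all that it offers.
- The arm moves only by the tool apply_moves, never from a script. Its argument "moves" is a list of rows, each a list of 3 entries, a list of its own where there are three numbers: the shift along the tool's x, y, z in units of 25 mm (1.0 is 25 mm), then the turn, a rotation vector about the tool's x, y, z in units of 10 degrees (1.0 is 10 degrees), then the gripper's target within -1 to 1 (fully open at 1, half-way at 0, shut at -1). In form: [[[dx, dy, dz], [rx, ry, rz], jaw], ...]. A call has 1 to 20 rows; each row is the pose to reach, as a shift and turn from the pose commanded when the call began, along the tool's axes at that moment; what a row does not reach only later rows make up. A row lasts 1/8 s, in which the tool goes at most 62.5 mm and 10.7 degrees, less where a joint would pass 70% of its speed; a pose out of reach is approached as far as the arm can. A call with a gripper value outside its range is refused whole. The fingers move at their own pace and stop on an object; "force" is the grip in N (left out, the last holds). Time passes only in rows, so rows that repeat a pose let the fingers close. It gives the time, the measured TCP pose, the force and the opening at its end, in the units of the state.
- get_obs(): the state, without advancing time (a new reading comes with each control period).
- read_camera(name): name is "side" or "top" or "wrist"; returns a dict with "color" (480x640x3 uint8, red, green, blue), "mtx" (3x3 intrinsics, pixels), "k1" (the pictures are not rectified: a ray, as slopes to the right and down, at radius r is drawn at 1 + k1 r^2 times it, then the intrinsics apply), "eye" and "rotation" of the camera in the world; the wrist camera has in their place "hand_eye" (4x4, takes a point from camera to tool coordinates, whose origin is the TCP and whose axes are the tool frame's). Camera axes: x right, y up, looking along -z (the intrinsics and any distortion apply to the point x, -y, -z); pixel columns grow to the right and rows downward; lengths in m; the calibration is good to about 2 mm. A picture is of the moment at which its call begins: read the wrist's pose just before it. There is no depth.
- hand_in(): hands the job in, once; it reports no verdict.
Trained networks look in the newest picture that a camera, given by its name, has taken for a name from the list of things; names that differ only in an ending like _2 or _b are one class to them, and where a whole thing is asked for, a point or a joint stands for the part that bears it (a point fixed in the world has none). Each returns a list of dicts, best first, with "conf" (0 to 1); they miss things now and then, are a little off and sometimes report something else, mostly with a low value. They report only what shows in the picture. A call takes as long as a camera call.
- look_for(camera, query): "pixel" ([row, column] in pixels, amid what is visible of it).
- silhouettes(camera, query): "mask" (480x640 bool, what is visible of it) and "pixel" ([row, column] in pixels, amid what is visible of it).
The state is a dict: "t": time; "q": joint angles; "joint_vel": joint speeds; "joint_torque": joint torques, N m; "eef_pos": TCP position; "tool_rot": TCP orientation; "contact_force": force on the tool from outside, world axes, zero at the start; "torque": the same for the moment, N m; "gripper_width": opening from 0.0 (shut) to 1.0 (fully open).
Only numpy, scipy, OpenCV 4.12 (cv2) and the standard library are available. Lean on these libraries where they do the work, as an engineer would, in place of code of your own. Each camera call takes 0.05 s, during which the arm holds its last target.

## Working session

There is one attempt and no reset: what is moved stays moved. The work goes in short steps, Python scripts to look and compute and a tool call to move; the robot and the scene stay as the last step left them, time stands still between calls to the robot, and variables do not carry over. Pictures are saved under pics/ and viewed, and the job is handed in when it is done.

Besides the shell and the picture viewer there is one more tool, called after "Request:" by a JSON object that holds its "fn" and its "kwargs". apply_moves: Moves the arm, as the interface text tells. Its arguments: {"type":"object","properties":{"moves":{"type":"array"},"force":{"type":"number"}},"required":["moves"]}

```bash
mkdir -p pics; ls
python3 - <<'E'
from station import *
import cv2
print(get_obs(), tcp_to_tips)
for n in ("side","top","wrist"):
    o=read_camera(n); cv2.imwrite(f"pics/{n}0.png",o["color"][:,:,::-1])
    print(n,{k:v for k,v in o.items() if k!="color"})
E
```

```text
pics
{'t': 0.0, 'q': array([ 0.99491517,  0.47780996,  0.02237346,  1.55646748, -0.01149426,
        1.10932905, -0.08310551]), 'joint_vel': array([ 0.00077052,  0.00070865,  0.00091457,  0.00162839, -0.00080432,
        0.00042043, -0.00017787]), 'joint_torque': array([-3.78970235e-04, -5.96448076e+01,  1.60792049e+00, -2.81201416e+01,
        1.25051202e-02,  9.34409327e-03, -1.02103900e-05]), 'eef_pos': array([ 0.30412377, -0.60207474,  0.30291289]), 'tool_rot': array([-4.23233414e-04,  8.51732173e-01, -5.23976542e-01, -8.42235506e-04]), 'contact_force': array([ 0.23996942, -1.36420947,  0.6747413 ]), 'torque': array([0.00843606, 0.00573524, 0.03315064]), 'gripper_width': 1.0018321977233988} 0.0726
side {'mtx': array([[471.22551307,   0.        , 322.18203715],
       [  0.        , 471.22551307, 235.64430665],
       [  0.        ,   0.        ,   1.        ]]), 'k1': -0.07726824855170379, 'eye': array([0.28460322, 0.5754254 , 0.71706989]), 'rotation': array([-0.25458792, -0.11425921,  0.39607755,  0.87478706])}
top {'mtx': array([[546.63418704,   0.        , 322.57283743],
       [  0.        , 546.63418704, 230.3048203 ],
       [  0.        ,   0.        ,   1.        ]]), 'k1': -0.17241758769521795, 'eye': array([0.52102078, 0.05099051, 1.29995034]), 'rotation': array([-0.69682125, -0.01861358,  0.03196522,  0.71629038])}
wrist {'mtx': array([[338.13929578,   0.        , 322.39498134],
       [  0.        , 338.13929578, 237.3195862 ],
       [  0.        ,   0.        ,   1.        ]]), 'k1': -0.010362947914944628, 'hand_eye': array([[ 9.99999105e-01, -1.17209536e-03,  6.45696824e-04,
        -3.39228213e-04],
       [-9.51366473e-04, -9.62033641e-01, -2.72929237e-01,
        -6.93937622e-02],
       [ 9.41081158e-04,  2.72928378e-01, -9.62033895e-01,
        -6.96254413e-02],
       [ 0.00000000e+00,  0.00000000e+00,  0.00000000e+00,
         1.00000000e+00]])}
```

View pics/side0.png

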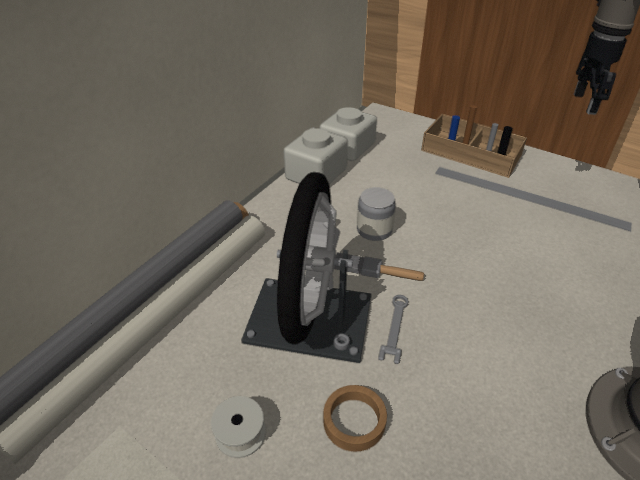

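View pics/top0.png

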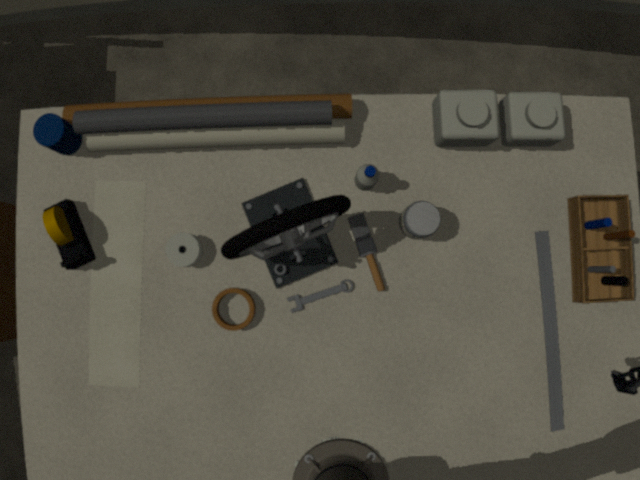

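View pics/wrist0.png

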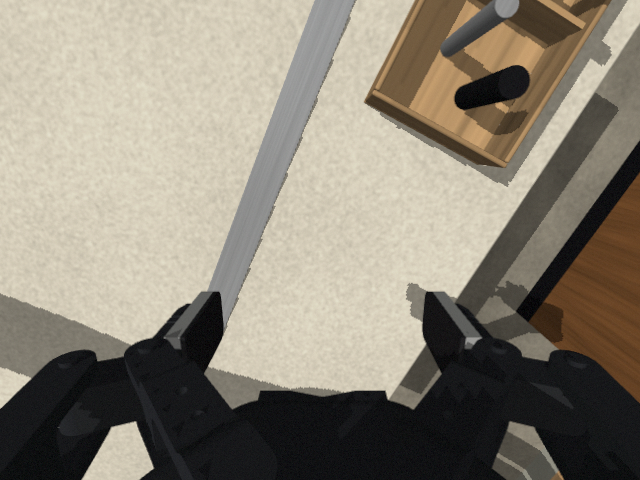

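The wheel is edge-on in both fixed views: top (288,228), side (308,260). The valve isn't visible, so I'll need the wrist camera. First I'll fit the stand's pose and find the surrounding objects.

```bash
cat > h.py <<'E'
import numpy as np, cv2
from scipy.spatial.transform import Rotation as R
from scipy.optimize import least_squares
from station import *
def q2R(q): return R.from_quat([q[1],q[2],q[3],q[0]])
def cam(o,obs=None):
    if "eye" in o: return np.array(o["eye"]), q2R(o["rotation"]).as_matrix()
    T=np.eye(4);T[:3,:3]=q2R(obs["tool_rot"]).as_matrix();T[:3,3]=obs["eef_pos"]
    M=T@o["hand_eye"]; return M[:3,3],M[:3,:3]
def proj(P,o,obs=None):
    e,Rm=cam(o,obs); c=(np.atleast_2d(P)-e)@Rm
    s=np.c_[c[:,0]/-c[:,2], -c[:,1]/-c[:,2]]; r2=(s**2).sum(1,keepdims=True)
    s=s*(1+o["k1"]*r2); K=o["mtx"]
    return np.c_[K[1,1]*s[:,1]+K[1,2], K[0,0]*s[:,0]+K[0,2]]  # row,col
def ray(px,o,obs=None):
    e,Rm=cam(o,obs);K=o["mtx"]
    d=np.array([(px[1]-K[0,2])/K[0,0],(px[0]-K[1,2])/K[1,1]]);s=d.copy()
    for _ in range(30): s=d/(1+o["k1"]*(s@s))
    v=Rm@np.array([s[0],-s[1],-1]); return e,v/np.linalg.norm(v)
def atz(px,z,o,obs=None):
    e,v=ray(px,o,obs); return e+v*(z-e[2])/v[2]
E
python3 - <<'E'
from h import *
D={}
for n in("top","side"):
    o=read_camera(n)
    for k in ["stand","wheel","hub","spokes","tyre","valve","axle","spanner_mid","tape_mid","tin_mid","brush_mid","spool_mid","nut_mid","glue_mid"]:
        h={"spanner_mid":.004,"tape_mid":.015,"tin_mid":.047,"brush_mid":.01,"spool_mid":.022,"nut_mid":.019,"glue_mid":.065}.get(k,.165)
        for r in look_for(n,k)[:2]:
            print(n,k,np.round(r["pixel"]),round(r["conf"],2),np.round(atz(r["pixel"],h,o),3))
    if n=="top":
        m=silhouettes(n,"stand")[0]["mask"]|silhouettes(n,"wheel")[0]["mask"]
        cv2.imwrite("pics/m.png",m*255)
        px=np.array([[198,243],[178,302],[268,338],[287,279]])
        for p in px: print(p,atz(p,.012,o))
    c=o["color"][:,:,::-1]
    crop=c[150:310,200:440] if n=="top" else c[160:380,220:440]
    cv2.imwrite(f"pics/{n}c.png",cv2.resize(crop,None,fx=2.5,fy=2.5,interpolation=cv2.INTER_CUBIC))
E
```

```text
top stand [231. 288.] 0.61 [0.602 0.1   0.165]
top wheel [229. 287.] 0.92 [0.607 0.102 0.165]
top hub [230. 288.] 0.58 [0.604 0.1   0.165]
top spokes [239. 299.] 0.95 [0.586 0.078 0.165]
top tyre [231. 290.] 0.71 [0.602 0.096 0.165]
top axle [234. 287.] 0.56 [0.596 0.103 0.165]
top spanner_mid [296. 310.] 0.83 [0.459 0.059 0.004]
top spanner_mid [176. 368.] 0.25 [ 0.742 -0.087  0.004]
top tape_mid [309. 221.] 0.9 [0.434 0.27  0.015]
top tin_mid [219. 420.] 0.81 [ 0.63  -0.2    0.047]
top brush_mid [242. 365.] 0.89 [ 0.582 -0.075  0.01 ]
top spool_mid [251. 187.] 0.63 [0.572 0.347 0.022]
top nut_mid [269. 278.] 0.44 [0.525 0.133 0.019]
top glue_mid [175. 365.] 0.93 [ 0.733 -0.075  0.065]
[198 243] [0.69502836 0.21226545 0.012     ]
[178 302] [0.73916002 0.0708203  0.012     ]
[268 338] [ 0.5230717  -0.00845383  0.012     ]
[287 279] [0.48229483 0.13143464 0.012     ]
side stand [296. 312.] 0.57 [0.557 0.173 0.165]
side wheel [259. 303.] 0.92 [0.616 0.113 0.165]
side hub [257. 307.] 0.67 [0.613 0.105 0.165]
side spokes [260. 324.] 0.86 [0.585 0.095 0.165]
side tyre [256. 298.] 0.77 [0.626 0.111 0.165]
side tyre [270. 375.] 0.23 [0.501 0.071 0.165]
side axle [258. 307.] 0.64 [0.612 0.106 0.165]
side spanner_mid [329. 396.] 0.61 [0.46  0.039 0.004]
side spanner_mid [256. 305.] 0.5 [ 0.713 -0.034  0.004]
side tape_mid [403. 353.] 0.87 [0.45  0.22  0.015]
side tin_mid [212. 374.] 0.6 [ 0.636 -0.2    0.047]
side brush_mid [270. 376.] 0.56 [ 0.561 -0.073  0.01 ]
side spool_mid [427. 238.] 0.96 [0.577 0.355 0.022]
side nut_mid [340. 341.] 0.51 [0.528 0.127 0.019][ WARN:0@7.208] global loadsave.cpp:1063 imwrite_ Unsupported depth image for selected encoder is fallbacked to CV_8U.
```

View pics/topc.png

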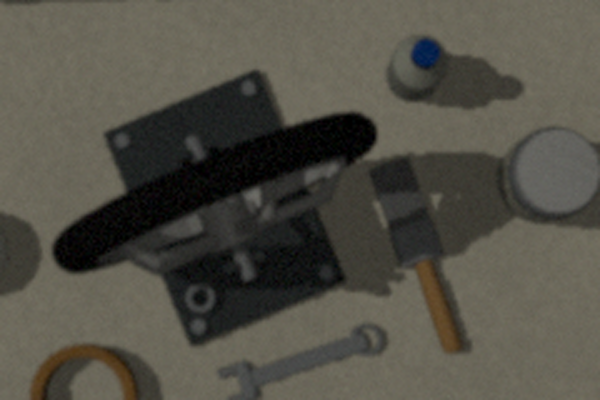

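View pics/sidec.png

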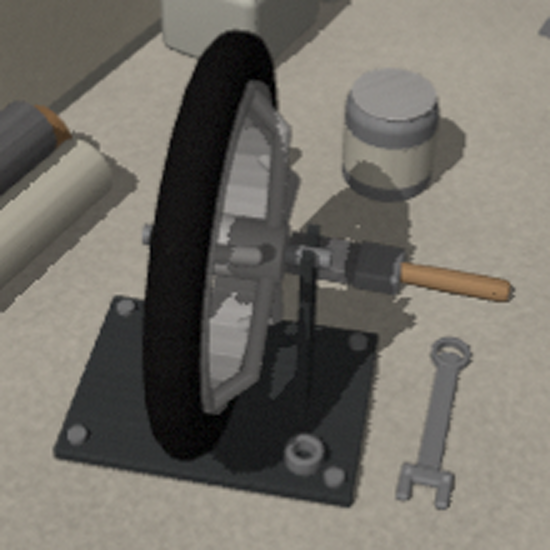

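```bash
cat >> h.py <<'E'
def tgt(yaw,tilt,roll=0):
    h=np.array([np.cos(yaw),np.sin(yaw),0]);Z=np.array([0,0,1.])
    z=np.sin(tilt)*h-np.cos(tilt)*Z; x=np.array([-np.sin(yaw),np.cos(yaw),0]); y=np.cross(z,x)
    return R.from_matrix(np.c_[x,y,z])
def rel(pos,Rt,obs):
    Rc=q2R(obs["tool_rot"]); d=Rc.inv().apply(np.array(pos)-obs["eef_pos"])/.025
    rv=(Rc.inv()*Rt).as_rotvec(degrees=True)/10
    return np.round(d,2),np.round(rv,2)
E
python3 - <<'E'
from h import *
o=read_camera("top");obs=get_obs()
px=np.array([[202,242],[178,303],[263.2,336.8],[288,276.8]])
c=np.array([[.11,.08],[.11,-.08],[-.11,-.08],[-.11,.08]])
def P(p,xy,z): 
    C,S=np.cos(p[2]),np.sin(p[2]); return np.c_[p[0]+C*xy[:,0]-S*xy[:,1],p[1]+S*xy[:,0]+C*xy[:,1],np.full(len(xy),z)]
f=least_squares(lambda p:(proj(P(p,c,.012),o)-px).ravel(),[.61,.1,.36]); print(f.x,f.fun)
print(rel([.42,.03,.42],tgt(.36,np.radians(35)),obs))
E
```

```text
[0.60981248 0.10348328 0.35659938] [ 0.25660781 -0.85745973 -0.73029952  0.62170045 -0.13918712  1.66078037
  0.58138096 -1.42579877]
(array([-20.5 , -15.54,  -4.64]), array([ -0.28,   5.23, -16.6 ]))
```

Request:
{"fn": "apply_moves", "kwargs": {"moves": [[[-3,-2,-4],[0,0,-1],1],[[-6,-4,-5],[0,1,-2],1],[[-9,-6,-5],[0,1,-3],1],[[-12,-9,-5],[0,1.5,-4],1],[[-14,-11,-5],[0,2,-5],1],[[-16,-13,-5],[0,2,-6],1],[[-18,-14.5,-5],[0,2.5,-7],1],[[-20.5,-15.5,-4.6],[0,3,-8],1],[[-20.5,-15.5,-4.6],[0,3,-9],1],[[-20.5,-15.5,-4.6],[0,3,-10],1],[[-20.5,-15.5,-4.6],[0,3.5,-11],1],[[-20.5,-15.5,-4.6],[0,4,-12],1],[[-20.5,-15.5,-4.6],[0,4,-13],1],[[-20.5,-15.5,-4.6],[0,4.5,-14],1],[[-20.5,-15.5,-4.6],[0,5,-15],1],[[-20.5,-15.5,-4.6],[-0.3,5,-16],1],[[-20.5,-15.5,-4.6],[-0.3,5.2,-16.6],1],[[-20.5,-15.5,-4.6],[-0.3,5.2,-16.6],1]]}}

```text
t: 4.05
eef_pos: [0.4191, 0.0297, 0.419]
tool_rot: [0.171, 0.544, 0.784, 0.246]
contact_force: [-0.2, 0.3, -0.1]
gripper_width: 1.002
```

```bash
cat > snap.py <<'E'
import sys
from h import *
obs=get_obs();o=read_camera("wrist")
import pickle
pickle.dump((obs,o),open(f"pics/{sys.argv[1]}.pkl","wb"))
cv2.imwrite(f"pics/{sys.argv[1]}.png",o["color"][:,:,::-1])
print("t",obs["t"],"q",np.round(obs["q"],2),"p",np.round(obs["eef_pos"],4),"F",np.round(obs["contact_force"],1),"w",obs["gripper_width"])
print(q2R(obs["tool_rot"]).as_matrix().round(3))
for k in ("valve","valve_tip","hub","spokes","nut_mid"):
    print(k,[(np.round(r["pixel"]).tolist(),round(r["conf"],2)) for r in look_for("wrist",k)[:6]])
E
python3 snap.py w1
```

```text
t 4.05 q [-0.07 -0.3  -0.06  2.25 -0.26  0.6   1.97] p [0.4191 0.0297 0.419 ] F [-0.2  0.3 -0.1] w 1.0022096807535412
[[-0.349  0.769  0.535]
 [ 0.937  0.287  0.199]
 [-0.001  0.571 -0.821]]
valve [([188.0, 278.0], 0.64), ([47.0, 474.0], 0.62), ([246.0, 331.0], 0.34)]
valve_tip [([245.0, 327.0], 0.89), ([242.0, 327.0], 0.5)]
hub [([246.0, 323.0], 0.87), ([177.0, 480.0], 0.25)]
spokes [([216.0, 314.0], 0.66), ([206.0, 323.0], 0.29)]
nut_mid [([98.0, 366.0], 0.63)]
```

View pics/w1.png

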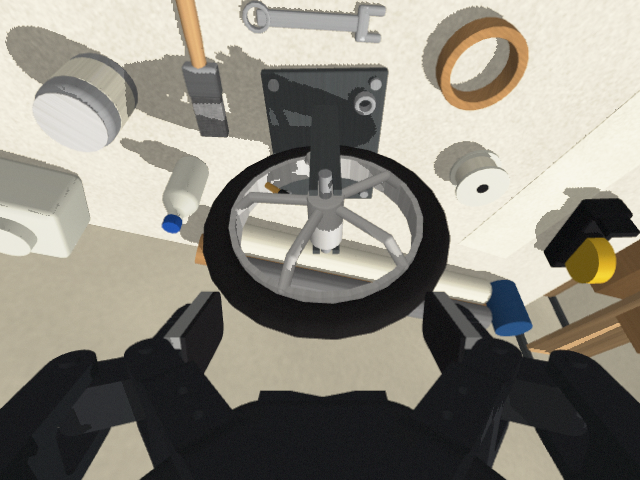

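```bash
cat >> h.py <<'E'
ST=[.6098,.1035,.3566]
def st2w(p,st=None):
    st=ST if st is None else st
    p=np.atleast_2d(p).astype(float);C,S=np.cos(st[2]),np.sin(st[2])
    return np.c_[st[0]+C*p[:,0]-S*p[:,1],st[1]+S*p[:,0]+C*p[:,1],p[:,2]]
def wh(x,r,a):  # wheel point, a=clock angle from up, clockwise seen from robot (robot sees y left => clockwise = toward -y)
    return [x,-r*np.sin(a),.165+r*np.cos(a)]
def overlay(o,obs,th,st=None,draw=True):
    im=o["color"][:,:,::-1].copy()
    def pl(pts,c):
        p=proj(st2w(pts,st),o,obs)[:,::-1]; cv2.polylines(im,[np.round(p*8).astype(int)],False,c,1,cv2.LINE_AA,3)
    A=np.linspace(0,2*np.pi,80)
    for x,r,c in((-17,104,(0,255,255)),(0,145,(0,0,255))): pl([wh(x/1e3,r/1e3,a) for a in A],c)
    for d in(36,108,180,252,324):
        a=th+np.radians(d); pl([wh(-.036,.021,a),wh(-.036,.084,a),wh(-.010,.104,a)],(0,255,0))
    pl([wh(0,.067,th),wh(0,.104,th)],(255,0,255))
    pl([[-.076,0,.165],[.052,0,.165]],(255,128,0))
    pl([[-.11,-.08,.012],[-.11,.08,.012],[.11,.08,.012],[.11,-.08,.012],[-.11,-.08,.012]],(255,255,0))
    return im
E
cat > ov.py <<'E'
import sys,pickle
from h import *
obs,o=pickle.load(open(f"pics/{sys.argv[1]}.pkl","rb"))
b=[int(v) for v in sys.argv[3].split(",")]
tiles=[]
for s in sys.argv[2].split(","):
    im=overlay(o,obs,np.radians(float(s))) if s!="n" else o["color"][:,:,::-1].copy()
    tiles.append(cv2.rotate(im[b[0]:b[1],b[2]:b[3]],cv2.ROTATE_180))
im=np.hstack(tiles); k=min(800/im.shape[1],600/im.shape[0]); cv2.imwrite("pics/"+sys.argv[4]+".png",cv2.resize(im,None,fx=k,fy=k,interpolation=cv2.INTER_CUBIC))
E
python3 - <<'E'
import pickle
from h import *
obs,o=pickle.load(open("pics/w1.pkl","rb"))
# valve candidates: intersect with wheel plane x=0
C,S=np.cos(ST[2]),np.sin(ST[2])
for x,px in ((0,(188,278)),(0,(189,273)),(-.036,(200,245)),(-.036,(178,380)),(-.036,(250,385)),(-.036,(262,295)),(-.076,(172,325))):
    e,v=ray(px,o,obs); n=np.array([C,S,0]); p0=st2w([x,0,.165])[0]
    p=e+v*((p0-e)@n)/(v@n); d=p-st2w([0,0,0])[0]; y=-S*d[0]+C*d[1]; z=p[2]-.165
    print(px,"y",round(y,4),"z",round(z,4),"r",round(np.hypot(y,z),4),"ang",round(np.degrees(np.arctan2(-y,z)),1))
E
python3 ov.py w1 n,0 130,350,190,460 ov1
```

```text
(188, 278) y -0.0599 z -0.059 r 0.0841 ang 134.5
(189, 273) y -0.0663 z -0.057 r 0.0875 ang 130.7
(200, 245) y -0.0882 z 0.0003 r 0.0882 ang 89.8
(178, 380) y 0.0664 z -0.0369 r 0.076 ang -119.1
(250, 385) y 0.0597 z 0.0702 r 0.0922 ang -40.4
(262, 295) y -0.0281 z 0.0847 r 0.0892 ang 18.4
(172, 325) y 0.0008 z 0.0004 r 0.0009 ang -60.0
```

View pics/ov1.png

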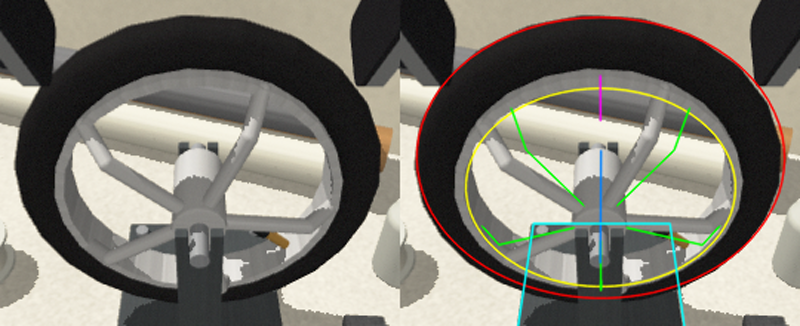

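```bash
python3 ov.py w1 124,128 130,350,190,460 ov2
```

```text
(no output)
```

View pics/ov2.png

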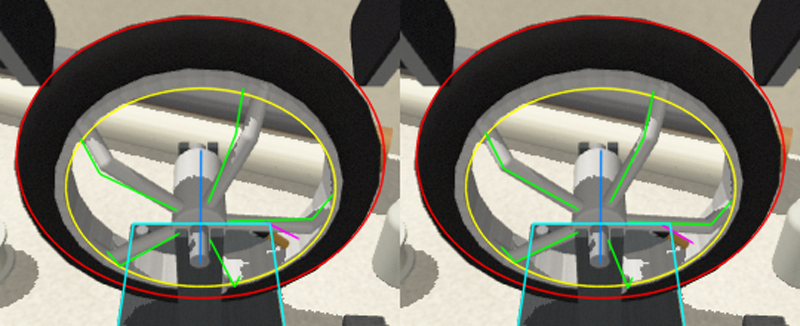

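The valve (gold stem, black cap) is at the lower right, about 130° clockwise from the top. That means turning the wheel anticlockwise in two strokes, pushing spokes leftwards over the top of the hub.

```bash
cat >> h.py <<'E'
TIP=.0726
def tcp_for(T,tilt=30):
    Rt=tgt(ST[2],np.radians(tilt)); return st2w(T)[0]-TIP*Rt.as_matrix()[:,2],Rt
def tip_st(obs):
    Rc=q2R(obs["tool_rot"]).as_matrix(); p=obs["eef_pos"]+TIP*Rc[:,2]-np.array([ST[0],ST[1],0])
    C,S=np.cos(ST[2]),np.sin(ST[2]); return np.array([C*p[0]+S*p[1],-S*p[0]+C*p[1],p[2]])
E
cat > go.py <<'E'
import sys
from h import *
obs=get_obs(); print(obs["t"],"tip",tip_st(obs).round(4),"q",obs["q"].round(2),"F",obs["contact_force"].round(1))
p,Rt=tcp_for([float(v) for v in sys.argv[1].split(",")],float(sys.argv[2]) if len(sys.argv)>2 else 30)
print(p.round(3),rel(p,Rt,obs))
E
python3 go.py -0.10,-0.060,0.207; python3 go.py -0.033,-0.060,0.207
```

```text
4.35 tip [-0.1631 -0.0027  0.3593] q [-0.06 -0.3  -0.06  2.25 -0.26  0.6   1.97] F [ 0.7 -0.8  0.3]
[ 0.503 -0.     0.27 ] (array([-2.29, -1.16,  6.46]), array([0.48, 0.01, 0.  ]))
4.35 tip [-0.1631 -0.0027  0.3593] q [-0.06 -0.3  -0.06  2.25 -0.26  0.6   1.97] F [ 0.7 -0.8  0.3]
[0.566 0.023 0.27 ] (array([-2.28,  1.04,  7.98]), array([0.48, 0.01, 0.  ]))
```

Request:
{"fn": "apply_moves", "kwargs": {"moves": [[[-0.6,-0.3,1.5],[0.2,0,0],-1],[[-1.2,-0.6,3],[0.48,0,0],-1],[[-1.8,-0.9,4.6],[0.48,0,0],-1],[[-2.29,-1.16,6.46],[0.48,0,0],-1],[[-2.29,-1.16,6.46],[0.48,0,0],-1],[[-2.29,-1.16,6.46],[0.48,0,0],-1],[[-2.29,-1.16,6.46],[0.48,0,0],-1]], "force": 40}}

```text
t: 5.22
eef_pos: [0.5034, -0.0002, 0.2717]
tool_rot: [0.149, 0.55, 0.793, 0.213]
contact_force: [0.3, 0.6, 0.2]
gripper_width: 0.003
```

```bash
python3 snap.py w2; python3 go.py -0.033,-0.060,0.207;python3 ov.py w2 n,130 0,480,100,540 ov3
python3 - <<'E'
from h import *
o=read_camera("side"); cv2.imwrite("pics/s2.png",cv2.resize(o["color"][160:380,220:480,::-1],None,fx=2.7,fy=2.7))
E
```

```text
t 5.225 q [-0.09  0.09  0.04  2.27 -0.52  0.32  2.35] p [ 5.034e-01 -2.000e-04  2.717e-01] F [0.3 0.6 0.2] w 0.0028194203605109405
[[-0.35   0.81   0.471]
 [ 0.937  0.303  0.174]
 [-0.002  0.503 -0.865]]
valve [([267.0, 324.0], 0.73), ([312.0, 455.0], 0.56)]
valve_tip [([279.0, 456.0], 0.74)]
hub [([283.0, 455.0], 0.63)]
spokes [([314.0, 454.0], 0.58)]
nut_mid [([137.0, 445.0], 0.8)]
5.525 tip [-0.0996 -0.0601  0.2077] q [-0.09  0.09  0.04  2.27 -0.53  0.32  2.35] F [-0.1 -0.2 -0.2]
[0.566 0.023 0.27 ] (array([-0.  ,  2.3 ,  1.36]), array([0.01, 0.01, 0.01]))
```

View pics/ov3.png

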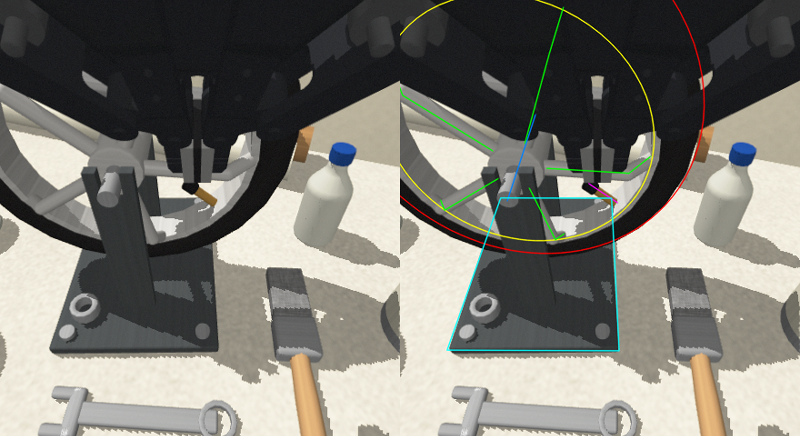

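View pics/s2.png

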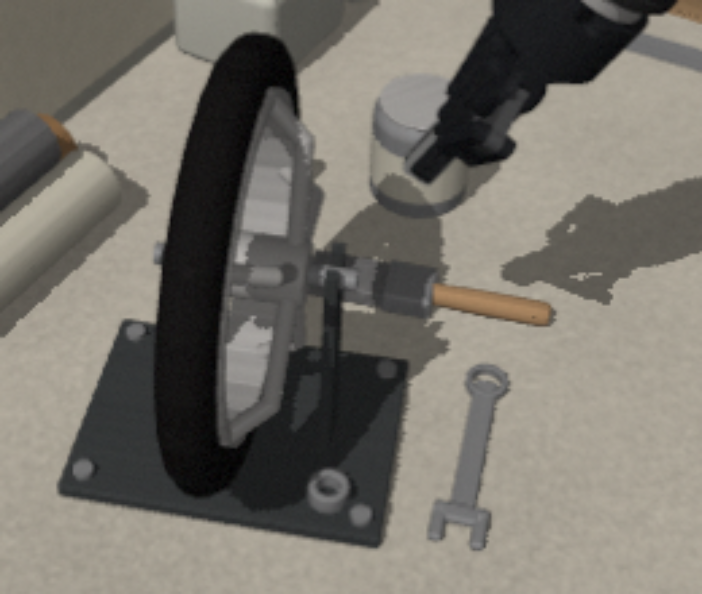

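Request:
{"fn": "apply_moves", "kwargs": {"moves": [[[0,0.4,0.25],[0,0,0],-1],[[0,0.8,0.47],[0,0,0],-1],[[0,1.2,0.7],[0,0,0],-1],[[0,1.5,0.88],[0,0,0],-1],[[0,1.8,1.06],[0,0,0],-1],[[0,2.0,1.18],[0,0,0],-1],[[0,2.2,1.3],[0,0,0],-1],[[0,2.3,1.36],[0,0,0],-1],[[0,2.3,1.36],[0,0,0],-1]]}}

```text
t: 6.7
eef_pos: [0.5659, 0.0231, 0.2691]
tool_rot: [0.148, 0.551, 0.794, 0.212]
contact_force: [-0.3, -0.2, 0.2]
gripper_width: -0.001
```

```bash
python3 snap.py w3|head -1; python3 go.py -0.033,0.030,0.207; cp pics/w3.png pics/w3v.png
python3 - <<'E'
from h import *
o=read_camera("side"); cv2.imwrite("pics/s3.png",cv2.resize(o["color"][140:360,220:480,::-1],None,fx=2.7,fy=2.7))
E
```

```text
t 6.7 q [-0.15  0.19  0.06  2.15 -0.47  0.32  2.25] p [0.5659 0.0231 0.2691] F [-0.3 -0.2  0.2] w -0.0007441522636181504
7.0 tip [-0.0331 -0.0601  0.2063] q [-0.15  0.19  0.06  2.15 -0.47  0.32  2.25] F [ 0.  -0.2  0.3]
[0.534 0.107 0.27 ] (array([ 3.6 ,  0.02, -0.03]), array([-0.  ,  0.01,  0.01]))
```

View pics/s3.png

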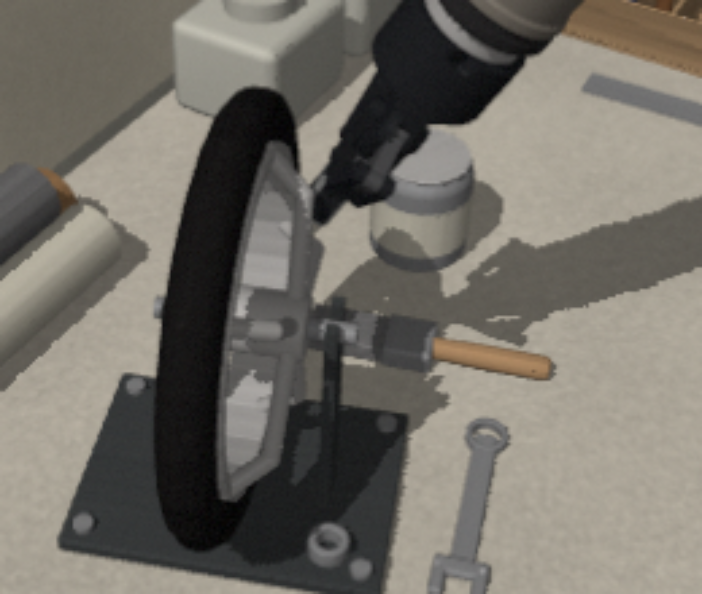

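View pics/w3.png

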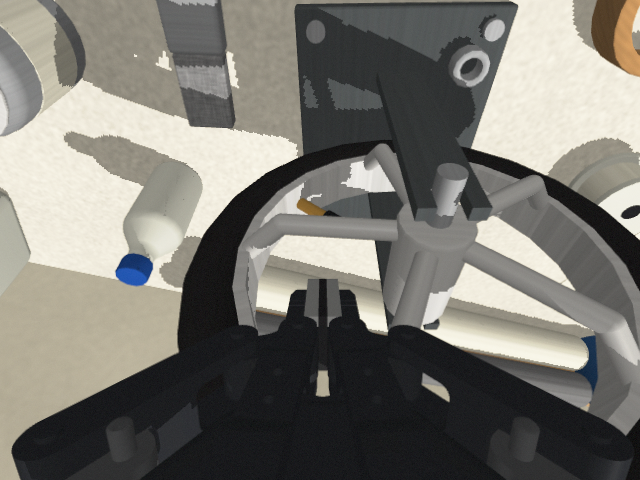

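Request:
{"fn": "apply_moves", "kwargs": {"moves": [[[0.15,0,0],[0,0,0],-1],[[0.3,0,0],[0,0,0],-1],[[0.4,0,0],[0,0,0],-1],[[0.5,0,0],[0,0,0],-1],[[0.6,0,0],[0,0,0],-1],[[0.7,0,0],[0,0,0],-1],[[0.8,0,0],[0,0,0],-1],[[0.9,0,0],[0,0,0],-1],[[1.0,0,0],[0,0,0],-1],[[1.1,0,0],[0,0,0],-1],[[1.2,0,0],[0,0,0],-1]]}}

```text
t: 8.43
eef_pos: [0.5553, 0.0513, 0.2691]
tool_rot: [0.148, 0.551, 0.794, 0.212]
contact_force: [-1.0, -4.0, 1.1]
gripper_width: 0.001
```

```bash
python3 snap.py w4|head -1; python3 go.py -0.033,0.030,0.207
```

```text
t 8.425 q [-0.24  0.17  0.09  2.18 -0.4   0.3   2.13] p [0.5553 0.0513 0.2691] F [-1.  -4.   1.1] w 0.001252215684692771
8.725 tip [-0.0329 -0.0296  0.2061] q [-0.24  0.17  0.09  2.18 -0.4   0.3   2.13] F [ 0.4 -0.7  0.4]
[0.534 0.107 0.27 ] (array([ 2.38,  0.02, -0.03]), array([-0.  ,  0.  ,  0.01]))
```

View pics/w4.png

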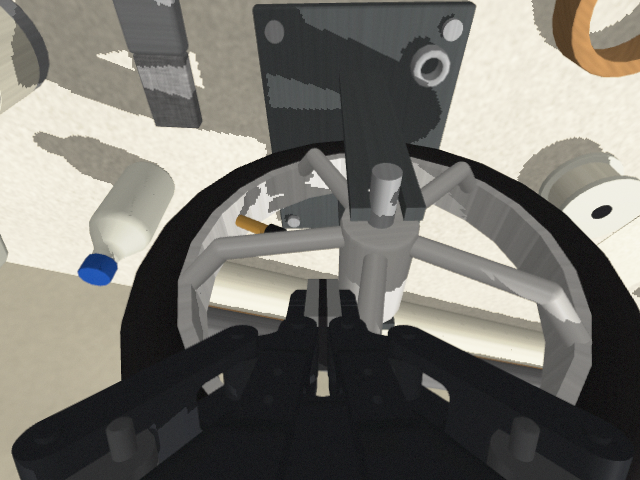

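Request:
{"fn": "apply_moves", "kwargs": {"moves": [[[0.1,0,0],[0,0,0],-1],[[0.2,0,0],[0,0,0],-1],[[0.3,0,0],[0,0,0],-1],[[0.4,0,0],[0,0,0],-1],[[0.5,0,0],[0,0,0],-1],[[0.6,0,0],[0,0,0],-1],[[0.7,0,0],[0,0,0],-1],[[0.8,0,0],[0,0,0],-1],[[0.9,0,0],[0,0,0],-1],[[1.0,0,0],[0,0,0],-1],[[1.1,0,0],[0,0,0],-1],[[1.2,0,0],[0,0,0],-1]]}}

```text
t: 10.22
eef_pos: [0.5446, 0.0793, 0.2687]
tool_rot: [0.148, 0.551, 0.794, 0.212]
contact_force: [1.0, -3.2, -0.3]
gripper_width: 0.001
```

```bash
python3 snap.py w5|head -1; python3 go.py -0.033,0.030,0.207
```

```text
t 10.225 q [-0.35  0.16  0.13  2.2  -0.32  0.28  1.99] p [0.5446 0.0793 0.2687] F [ 1.  -3.2 -0.3] w 0.0011811114822026356
10.525 tip [-0.033   0.0005  0.2061] q [-0.35  0.16  0.13  2.2  -0.32  0.28  1.99] F [ 0.6 -0.5  0.3]
[0.534 0.107 0.27 ] (array([ 1.18,  0.02, -0.03]), array([-0.  ,  0.  ,  0.01]))
```

View pics/w5.png

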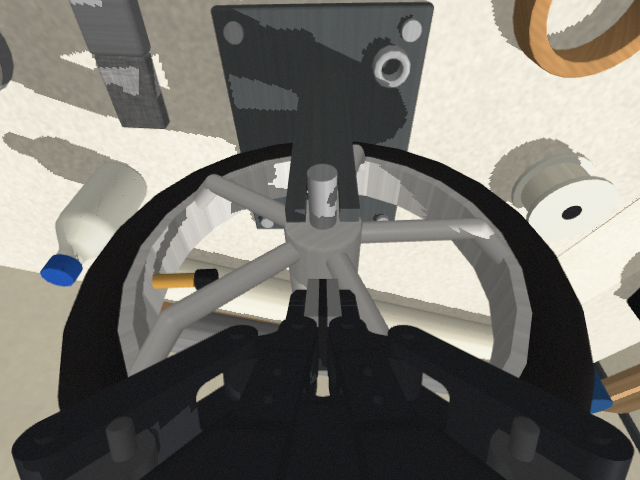

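Request:
{"fn": "apply_moves", "kwargs": {"moves": [[[0.1,0,0],[0,0,0],-1],[[0.2,0,0],[0,0,0],-1],[[0.3,0,0],[0,0,0],-1],[[0.4,0,0],[0,0,0],-1],[[0.5,0,0],[0,0,0],-1],[[0.6,0,0],[0,0,0],-1],[[0.7,0,0],[0,0,0],-1],[[0.8,0,0],[0,0,0],-1],[[0.9,0,0],[0,0,0],-1],[[1.0,0,0],[0,0,0],-1],[[1.1,0,0],[0,0,0],-1],[[1.2,0,0],[0,0,0],-1]]}}

```text
t: 12.02
eef_pos: [0.5343, 0.1076, 0.269]
tool_rot: [0.148, 0.551, 0.794, 0.212]
contact_force: [-0.6, -3.4, 0.8]
gripper_width: -0.005
```

```bash
python3 snap.py w6|head -1; python3 go.py -0.033,0.030,0.207; python3 ov.py w6 n,60 140,480,0,640 ov6
```

```text
t 12.025 q [-0.47  0.15  0.18  2.22 -0.22  0.27  1.83] p [0.5343 0.1076 0.269 ] F [-0.6 -3.4  0.8] w -0.005048937421724392
12.325 tip [-0.033   0.0303  0.206 ] q [-0.47  0.15  0.18  2.22 -0.22  0.27  1.83] F [-0.2 -1.6  0.8]
[0.534 0.107 0.27 ] (array([-0.01,  0.02, -0.03]), array([-0.  ,  0.  ,  0.01]))
```

View pics/ov6.png

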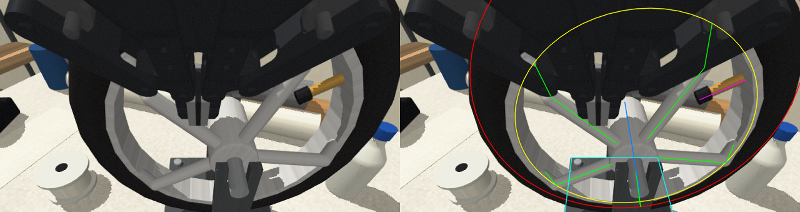

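Request:
{"fn": "apply_moves", "kwargs": {"moves": [[[-0.1,0,0],[0,0,0],-1],[[-0.2,-0.2,-0.12],[0,0,0],-1],[[-0.25,-0.6,-0.35],[0,0,0],-1],[[-0.25,-1.1,-0.65],[0,0,0],-1],[[-0.25,-1.5,-0.88],[0,0,0],-1],[[-0.7,-1.5,-0.88],[0,0,0],-1],[[-1.4,-1.5,-0.88],[0,0,0],-1],[[-2.2,-1.5,-0.88],[0,0,0],-1],[[-3.0,-1.5,-0.88],[0,0,0],-1],[[-3.6,-1.5,-0.88],[0,0,0],-1],[[-3.6,-1.5,-0.88],[0,0,0],-1]]}}

```text
t: 13.7
eef_pos: [0.5249, 0.0067, 0.2695]
tool_rot: [0.149, 0.552, 0.793, 0.212]
contact_force: [-0.1, -0.3, -0.7]
gripper_width: 0.004
```

```bash
python3 snap.py w7; python3 go.py -0.033,-0.060,0.207; python3 ov.py w7 n,61 100,480,60,640 ov7
```

```text
t 13.7 q [-0.19  0.12  0.13  2.24 -0.54  0.32  2.34] p [0.5249 0.0067 0.2695] F [-0.1 -0.3 -0.7] w 0.0038680840688410816
[[-0.347  0.812  0.469]
 [ 0.938  0.302  0.172]
 [-0.002  0.5   -0.866]]
valve []
valve_tip [([296.0, 467.0], 0.85)]
hub [([300.0, 468.0], 0.68)]
spokes [([300.0, 474.0], 0.88)]
nut_mid [([117.0, 452.0], 0.78), ([298.0, 466.0], 0.24), ([67.0, 602.0], 0.23)]
14.0 tip [-0.0764 -0.0592  0.2065] q [-0.19  0.12  0.13  2.24 -0.54  0.32  2.34] F [-0.1 -0.4  0.4]
[0.566 0.023 0.27 ] (array([-0.04,  1.51,  0.85]), array([-0.  ,  0.  ,  0.01]))
```

View pics/ov7.png

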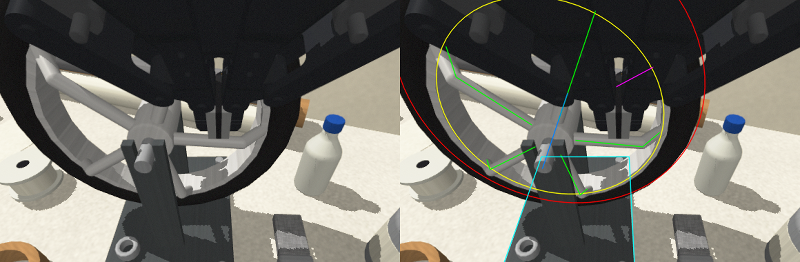

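Request:
{"fn": "apply_moves", "kwargs": {"moves": [[[0,0.4,0.23],[0,0,0],-1],[[0,0.8,0.45],[0,0,0],-1],[[0,1.1,0.62],[0,0,0],-1],[[0,1.3,0.74],[0,0,0],-1],[[0,1.51,0.86],[0,0,0],-1],[[0.1,1.51,0.86],[0,0,0],-1],[[0.3,1.51,0.86],[0,0,0],-1],[[0.4,1.51,0.86],[0,0,0],-1],[[0.5,1.51,0.86],[0,0,0],-1],[[0.6,1.51,0.86],[0,0,0],-1],[[0.7,1.51,0.86],[0,0,0],-1],[[0.8,1.51,0.86],[0,0,0],-1],[[0.9,1.51,0.86],[0,0,0],-1],[[1.0,1.51,0.86],[0,0,0],-1],[[1.1,1.51,0.86],[0,0,0],-1],[[1.2,1.51,0.86],[0,0,0],-1],[[1.3,1.51,0.86],[0,0,0],-1],[[1.4,1.51,0.86],[0,0,0],-1],[[1.5,1.51,0.86],[0,0,0],-1]]}}

```text
t: 16.38
eef_pos: [0.5528, 0.0584, 0.2698]
tool_rot: [0.148, 0.551, 0.794, 0.212]
contact_force: [0.0, -2.3, 1.6]
gripper_width: 0.005
```

```bash
python3 go.py -0.033,0.012,0.207
```

```text
16.375 tip [-0.0328 -0.0224  0.2069] q [-0.34  0.17  0.18  2.19 -0.43  0.3   2.14] F [ 0.  -2.3  1.6]
[0.541 0.091 0.27 ] (array([ 1.37, -0.  , -0.01]), array([0.  , 0.01, 0.01]))
```

Request:
{"fn": "apply_moves", "kwargs": {"moves": [[[0.1,0,0],[0,0,0],-1],[[0.2,0,0],[0,0,0],-1],[[0.3,0,0],[0,0,0],-1],[[0.4,0,0],[0,0,0],-1],[[0.5,0,0],[0,0,0],-1],[[0.6,0,0],[0,0,0],-1],[[0.7,0,0],[0,0,0],-1],[[0.8,0,0],[0,0,0],-1],[[0.9,0,0],[0,0,0],-1],[[1.0,0,0],[0,0,0],-1],[[1.1,0,0],[0,0,0],-1],[[1.2,0,0],[0,0,0],-1],[[1.3,0,0],[0,0,0],-1],[[1.35,0,0],[0,0,0],-1],[[1.37,0,0],[0,0,0],-1],[[1.37,0,0],[0,0,0],-1]]}}

```text
t: 18.38
eef_pos: [0.5407, 0.0904, 0.2696]
tool_rot: [0.148, 0.551, 0.794, 0.212]
contact_force: [0.2, -1.0, 0.2]
gripper_width: -0.004
```

```bash
python3 snap.py w8; python3 go.py -0.033,0.020,0.207; python3 ov.py w8 n,8 100,480,0,640 ov8
```

```text
t 18.375 q [-0.46  0.15  0.23  2.21 -0.33  0.28  1.97] p [0.5407 0.0904 0.2696] F [ 0.2 -1.   0.2] w -0.0037835897850981488
[[-0.35   0.811  0.469]
 [ 0.937  0.304  0.174]
 [-0.001  0.5   -0.866]]
valve []
valve_tip [([266.0, 276.0], 0.8)]
hub [([268.0, 277.0], 0.9)]
spokes [([260.0, 254.0], 0.77)]
nut_mid [([60.0, 372.0], 0.89)]
18.675 tip [-0.033   0.0117  0.2067] q [-0.46  0.15  0.23  2.21 -0.33  0.28  1.97] F [ 0.2 -2.9  0. ]
[0.538 0.098 0.27 ] (array([ 0.33,  0.01, -0.01]), array([-0.  ,  0.01,  0.01]))
```

View pics/ov8.png

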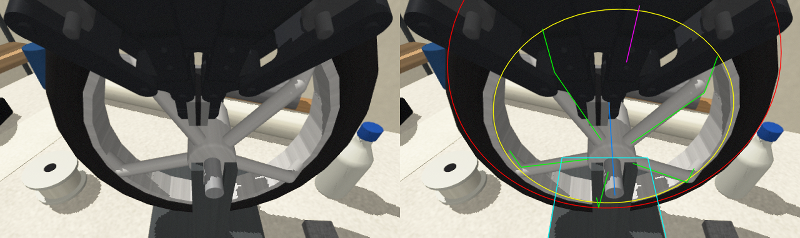

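Request:
{"fn": "apply_moves", "kwargs": {"moves": [[[0.08,0,0],[0,0,0],-1],[[0.16,0,0],[0,0,0],-1],[[0.24,0,0],[0,0,0],-1],[[0.28,0,0],[0,0,0],-1],[[0.28,0,0],[0,0,0],-1],[[0.18,0,0],[0,0,0],-1],[[0.08,-0.2,-0.12],[0,0,0],-1],[[0.08,-0.8,-0.46],[0,0,0],-1],[[0.08,-2,-1.2],[0,0,0],-1],[[0.08,-3,-3],[0,0,0],-1],[[0.08,-3,-5],[0,0,0],-1],[[0.08,-3,-6.4],[0,0,0],-1],[[0.08,-3,-6.4],[0,0,0],-1],[[0.08,-3,-6.4],[0,0,0],-1]]}}

```text
t: 20.42
eef_pos: [0.4035, 0.0414, 0.3698]
tool_rot: [0.148, 0.551, 0.794, 0.212]
contact_force: [0.6, -0.3, -0.5]
gripper_width: 0.002
```

```bash
python3 snap.py w9; python3 ov.py w9 n,0 60,420,130,490 ov9
```

```text
t 20.425 q [-0.47 -0.3   0.21  2.33  0.02  0.58  1.65] p [0.4035 0.0414 0.3698] F [ 0.6 -0.3 -0.5] w 0.0022411550719275758
[[-0.35   0.811  0.468]
 [ 0.937  0.304  0.174]
 [-0.001  0.499 -0.866]]
valve []
valve_tip []
hub [([266.0, 294.0], 0.62)]
spokes [([254.0, 286.0], 0.69)]
nut_mid [([158.0, 66.0], 0.71), ([152.0, 354.0], 0.69), ([260.0, 301.0], 0.29)]
```

View pics/ov9.png

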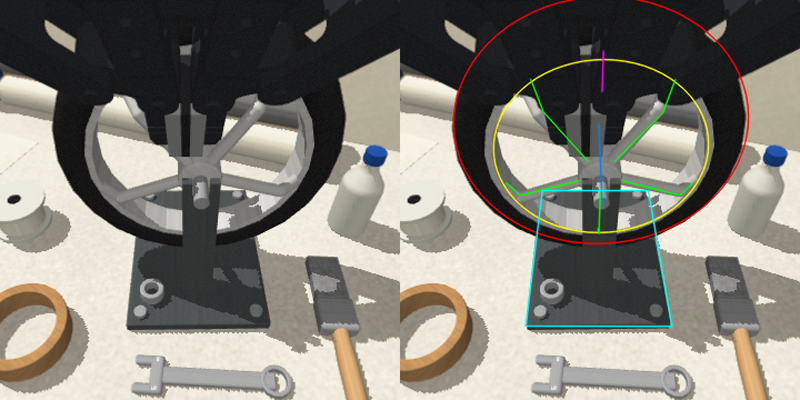

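View pics/w9.png

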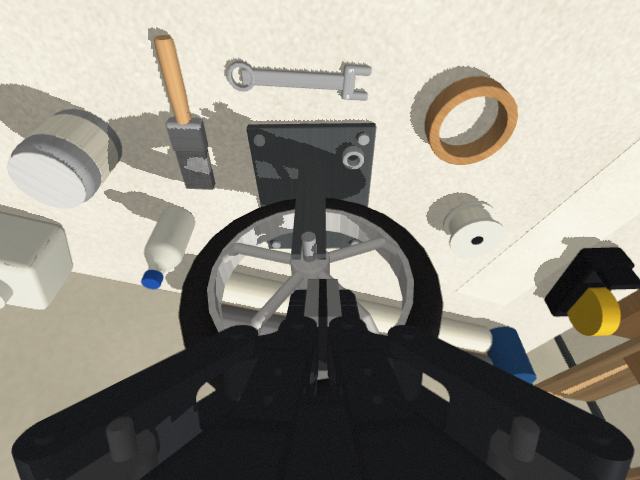

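Run:
```python
from h import *
obs=get_obs(); print(rel([.43,.03,.42],tgt(.3566,np.radians(37)),obs))
```

```text
(array([-0.8 ,  1.7 , -1.34]), array([-0.71,  0.01,  0.01]))
```

Request:
{"fn": "apply_moves", "kwargs": {"moves": [[[-0.4,0.8,-0.7],[-0.3,0,0],1],[[-0.8,1.7,-1.34],[-0.7,0,0],1],[[-0.8,1.7,-1.34],[-0.7,0,0],1],[[-0.8,1.7,-1.34],[-0.7,0,0],1],[[-0.8,1.7,-1.34],[-0.7,0,0],1],[[-0.8,1.7,-1.34],[-0.7,0,0],1]]}}

```text
t: 21.48
eef_pos: [0.4297, 0.0302, 0.4202]
tool_rot: [0.181, 0.541, 0.78, 0.26]
contact_force: [-0.1, -0.6, -0.2]
gripper_width: 0.998
```

```bash
python3 snap.py w10; python3 ov.py w10 n,0 120,360,180,460 ov10
```

```text
t 21.475 q [-0.43 -0.33  0.22  2.27 -0.05  0.56  1.76] p [0.4297 0.0302 0.4202] F [-0.1 -0.6 -0.2] w 0.9981291137198803
[[-0.35   0.749  0.563]
 [ 0.937  0.281  0.209]
 [-0.001  0.601 -0.8  ]]
valve [([258.0, 335.0], 0.6), ([233.0, 327.0], 0.47)]
valve_tip [([227.0, 328.0], 0.97)]
hub [([230.0, 329.0], 0.74)]
spokes [([202.0, 319.0], 0.69)]
nut_mid [([81.0, 368.0], 0.66)]
```

View pics/ov10.png

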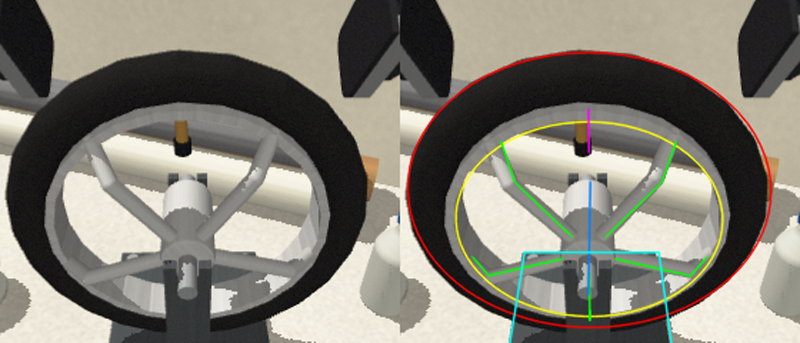

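Run:
```python
import pickle
from h import *
obs,o=pickle.load(open("pics/w10.pkl","rb"))
im=o["color"][140:330,190:450,::-1]
im=cv2.resize(im,None,fx=3,fy=3,interpolation=cv2.INTER_CUBIC)
for i in range(0,260,20): cv2.line(im,(i*3,0),(i*3,8),(0,0,255),1);cv2.putText(im,str(190+i),(i*3,18),0,.35,(0,0,255))
for i in range(0,190,20): cv2.line(im,(0,i*3),(8,i*3),(0,0,255),1);cv2.putText(im,str(140+i),(10,i*3+4),0,.35,(0,0,255))
cv2.imwrite("pics/z10.png",im)
for k in("tyre","valve","spokes","hub","wheel"):
    for r in silhouettes("wrist",k)[:2]:
        m=r["mask"];ys,xs=np.nonzero(m);print(k,r["conf"],m.sum(),ys.min(),ys.max(),xs.min(),xs.max())
```

```text
tyre 0.75 15489 127 323 202 456
valve 0.7 256 250 275 326 338
valve 0.4 26793 128 324 203 455
spokes 0.61 3572 161 270 240 414
hub 0.83 27285 127 324 203 456
hub 0.74 8301 28 132 23 134
wheel 0.61 27514 127 324 202 455
```

View pics/z10.png

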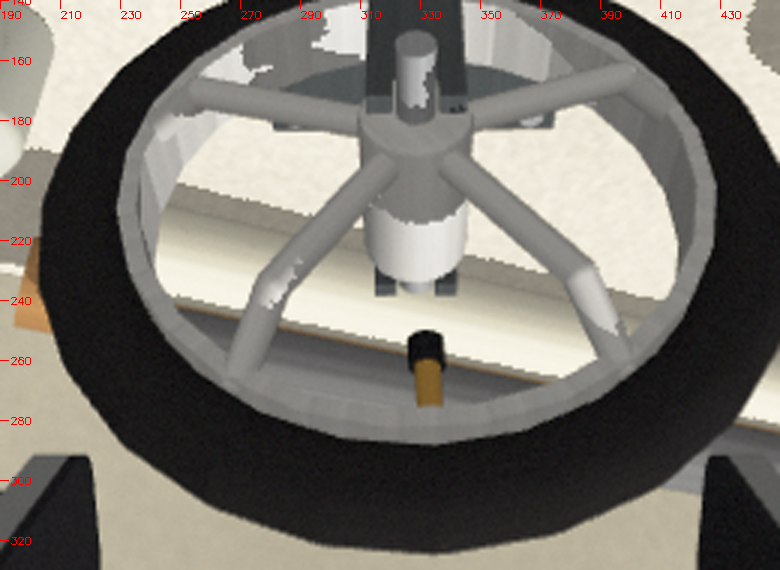

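```bash
cat > fit.py <<'E'
import pickle,sys
from h import *
def fit(name,valve,lines,axle,tyre):
    # valve [(r,(col,row))..] ; lines [(deg,[(c,r)..])]; axle(c,r); tyre cmin,cmax,rmin,rmax
    obs,o=pickle.load(open(f"pics/{name}.pkl","rb"))
    pj=lambda P,p:(lambda q:q)(proj(st2w(np.atleast_2d(P)+[0,0,p[4]],[ST[0]+p[1],ST[1]+p[2],ST[2]+p[3]]),o,obs))[:,::-1]
    A=np.linspace(0,2*np.pi,240);B=np.linspace(0,2*np.pi,24)
    tor=np.array([wh(.017*np.sin(b),.128+.017*np.cos(b),a) for a in A for b in B])
    def res(p,parts=False):
        th=p[0];r=[]
        def ld(a,b,pts,w):
            L=pj([a,b],p);d=L[1]-L[0];n=np.array([-d[1],d[0]])/np.hypot(*d)
            r.extend(w*((np.array(pts)-L[0])@n))
        ld(wh(0,.067,th),wh(0,.104,th),valve,1)
        for d,pts in lines:
            a=th+np.radians(d); ld(wh(-.036,.021,a),wh(-.036,.084,a),pts,1)
        r.extend((pj([-.076,0,.165],p)[0]-axle))
        t=pj(tor,p); r.extend([t[:,0].min()-tyre[0],t[:,0].max()-tyre[1],t[:,1].min()-tyre[2],t[:,1].max()-tyre[3]])
        r.extend([p[3]/.01*1, p[1]/.003,p[2]/.003,p[4]/.003])
        return np.array(r)
    f=least_squares(res,[0.0,0,0,0,0],loss="soft_l1",x_scale=[.01,.001,.001,.01,.001])
    print("th deg",np.degrees(f.x[0]).round(2),"st d",f.x[1:].round(4)); print(f.fun[:-4].round(1))
    im=overlay(o,obs,f.x[0],[ST[0]+f.x[1],ST[1]+f.x[2],ST[2]+f.x[3]])
    cv2.imwrite(f"pics/fit_{name}.png",cv2.resize(im[120:340,190:460],None,fx=2.6,fy=2.6,interpolation=cv2.INTER_CUBIC))
if __name__=="__main__":
    fit("w10",[(332,252),(333,274.7)],[(324,[(340,195),(384.3,230.7)]),(36,[(320.7,195),(280,235)]),(252,[(346.7,177.7),(400,166)]),(108,[(309.3,179.3),(253.3,170)])],(329.3,155),(202,456,127,324))
E
python3 fit.py
```

```text
th deg -2.4 st d [ 0.0019  0.0029  0.0033 -0.0007]
[-0.3  0.3  1.1 -1.  -1.6  0.8 -1.4  0.7  0.7 -0.8  0.2 -0.5 -0.  -0.3
 -0.6  0.6]
```

View pics/fit_w10.png

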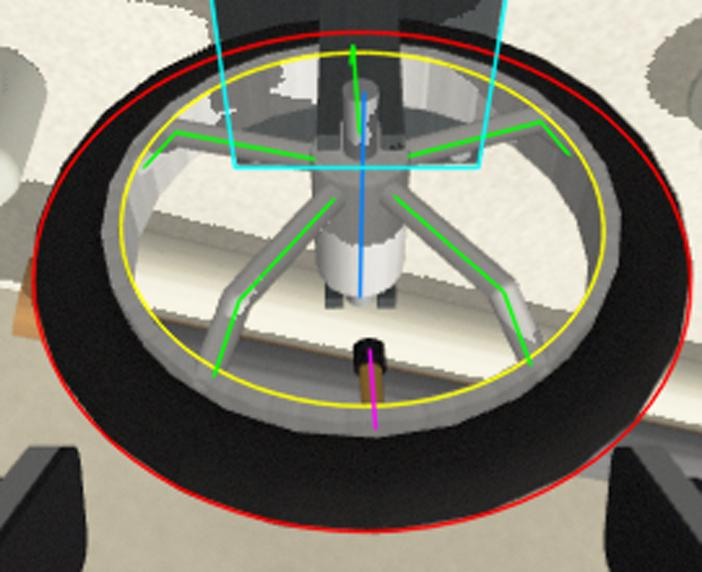

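```bash
python3 - <<'E'
from fit import *
V=[(332,252),(333,274.7)];L=[(324,[(340,195),(384.3,230.7)]),(36,[(320.7,195),(280,235)]),(252,[(346.7,177.7),(400,166)]),(108,[(309.3,179.3),(253.3,170)])]
a=(329.3,155);t=(202,456,127,324)
fit("w10",[],L,a,t);fit("w10",V,[],a,t);fit("w10",V,L[:2],a,t)
E
python3 go.py -0.08,0.0,0.207; python3 go.py -0.033,0.0,0.207
```

```text
22.025 tip [-0.1505 -0.0062  0.363 ] q [-0.43 -0.33  0.22  2.27 -0.05  0.56  1.76] F [ 0.3 -0.4  0.2]
[0.501 0.063 0.27 ] (array([ 0.25, -1.15,  6.7 ]), array([0.7 , 0.01, 0.01]))
22.025 tip [-0.1505 -0.0062  0.363 ] q [-0.43 -0.33  0.22  2.27 -0.05  0.56  1.76] F [ 0.3 -0.4  0.2]
[0.545 0.079 0.27 ] (array([0.25, 0.35, 7.83]), array([0.7 , 0.01, 0.01]))Traceback (most recent call last):
  File "<stdin>", line 4, in <module>
  File "fit.py", line 21, in fit
    f=least_squares(res,[0.0,0,0,0,0],loss="soft_l1",x_scale=[.01,.001,.001,.01,.001])
    return func(*args, **kwargs)
    vector_fun = VectorFunction(
        fun_wrapped,
    ...<6 lines>...
        workers=workers
    )
    self._update_fun()
    ~~~~~~~~~~~~~~~~^^
    self.f = self.fun_wrapped(xp_copy(self.x))
             ~~~~~~~~~~~~~~~~^^^^^^^^^^^^^^^^^
    return np.atleast_1d(self.fun(x))
                         ~~~~~~~~^^^
    return self.f(x, *self.args, **self.kwargs)
           ~~~~~~^^^^^^^^^^^^^^^^^^^^^^^^^^^^^^
  File "fit.py", line 14, in res
    ld(wh(0,.067,th),wh(0,.104,th),valve,1)
    ~~^^^^^^^^^^^^^^^^^^^^^^^^^^^^^^^^^^^^^
  File "fit.py", line 13, in ld
    r.extend(w*((np.array(pts)-L[0])@n))
                 ~~~~~~~~~~~~~^~~~~
ValueError: operands could not be broadcast together with shapes (0,) (2,)
```

```bash
sed -i 's/ld(wh(0,.067,th),wh(0,.104,th),valve,1)/valve and ld(wh(0,.067,th),wh(0,.104,th),valve,1)/' fit.py
python3 - <<'E'
from fit import *
V=[(332,252),(333,274.7)];L=[(324,[(340,195),(384.3,230.7)]),(36,[(320.7,195),(280,235)]),(252,[(346.7,177.7),(400,166)]),(108,[(309.3,179.3),(253.3,170)])]
a=(329.3,155);t=(202,456,127,324)
fit("w10",[],L,a,t);fit("w10",V,[],a,t);fit("w10",V,L[:2],a,t)
E
```

```text
th deg -2.48 st d [ 0.0019  0.0029  0.0031 -0.0007]
[ 1.1 -1.  -1.6  0.9 -1.4  0.8  0.8 -0.7  0.2 -0.5 -0.  -0.3 -0.6  0.6]
th deg -2.35 st d [ 0.002   0.003   0.0027 -0.0007]
[-0.3  0.2  0.2 -0.4 -0.  -0.3 -0.6  0.7]
th deg -2.36 st d [ 0.002   0.003   0.0028 -0.0007]
[-0.3  0.3  1.1 -1.1 -1.5  0.9  0.2 -0.4  0.  -0.3 -0.6  0.7]
```

Request:
{"fn": "apply_moves", "kwargs": {"moves": [[[0,-0.8,1.5],[0.2,0,0],-1],[[0.1,-1.05,3],[0.5,0,0],-1],[[0.29,-1.05,4.6],[0.7,0,0],-1],[[0.29,-1.05,6.0],[0.7,0,0],-1],[[0.29,-1.05,6.57],[0.7,0,0],-1],[[0.29,-1.05,6.57],[0.7,0,0],-1],[[0.29,-0.65,6.87],[0.7,0,0],-1],[[0.29,-0.25,7.17],[0.7,0,0],-1],[[0.29,0.1,7.43],[0.7,0,0],-1],[[0.29,0.3,7.58],[0.7,0,0],-1],[[0.29,0.45,7.7],[0.7,0,0],-1],[[0.29,0.45,7.7],[0.7,0,0],-1]]}}

```text
t: 23.52
eef_pos: [0.5446, 0.0803, 0.2739]
tool_rot: [0.148, 0.551, 0.794, 0.212]
contact_force: [-0.5, -0.3, 0.3]
gripper_width: -0.004
```

```bash
python3 snap.py w11|head -1; python3 go.py -0.033,-0.013,0.211
```

```text
t 23.525 q [-0.51  0.15  0.3   2.2  -0.39  0.3   2.06] p [0.5446 0.0803 0.2739] F [-0.5 -0.3  0.3] w -0.003785079915692707
23.825 tip [-0.0333  0.0009  0.2111] q [-0.51  0.15  0.3   2.2  -0.39  0.3   2.06] F [-0.5 -0.9 -0.8]
[0.549 0.067 0.274] (array([-0.56,  0.01,  0.01]), array([-0.  ,  0.01,  0.01]))
```

View pics/w11.png

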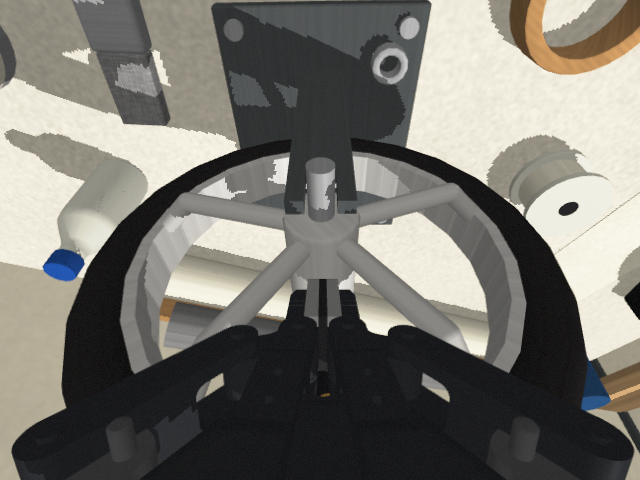

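Request:
{"fn": "apply_moves", "kwargs": {"moves": [[[-0.2,0,0],[0,0,0],-1],[[-0.4,0,0],[0,0,0],-1],[[-0.5,0,0],[0,0,0],-1],[[-0.56,0,0],[0,0,0],-1],[[-0.6,0,0],[0,0,0],-1],[[-0.64,0,0],[0,0,0],-1],[[-0.64,0,0],[0,0,0],-1]]}}

```text
t: 24.7
eef_pos: [0.55, 0.0652, 0.2739]
tool_rot: [0.148, 0.551, 0.794, 0.212]
contact_force: [-0.6, -0.2, 1.3]
gripper_width: -0.003
```

```bash
python3 snap.py w12|head -1; python3 go.py -0.033,-0.018,0.211
python3 - <<'E'
import pickle,cv2,numpy as np
a=[cv2.resize(pickle.load(open(f"pics/{n}.pkl","rb"))[1]["color"][150:360,180:480,::-1],None,fx=1.33,fy=1.33) for n in("w11","w12")]
cv2.imwrite("pics/c12.png",np.hstack(a))
E
```

```text
t 24.7 q [-0.45  0.16  0.28  2.19 -0.44  0.31  2.13] p [0.55   0.0652 0.2739] F [-0.6 -0.2  1.3] w -0.0025700618714225906
25.0 tip [-0.0331 -0.015   0.2111] q [-0.45  0.16  0.28  2.19 -0.44  0.31  2.13] F [-0.1  0.9  0.7]
[0.551 0.062 0.274] (array([-0.12,  0.  ,  0.  ]), array([-0.  ,  0.01,  0.01]))
```

View pics/c12.png

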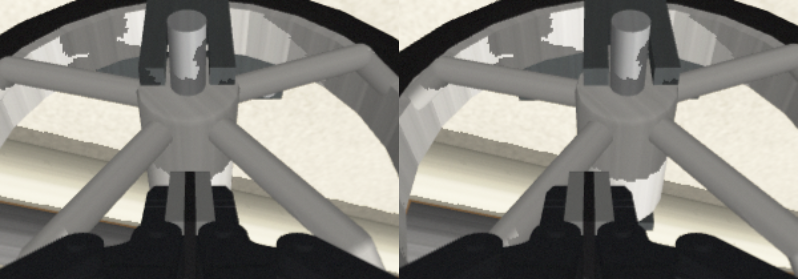

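Request:
{"fn": "apply_moves", "kwargs": {"moves": [[[-0.04,0,0],[0,0,0],-1],[[-0.08,0,0],[0,0,0],-1]]}}

```text
t: 25.25
eef_pos: [0.5506, 0.0637, 0.2739]
tool_rot: [0.148, 0.55, 0.794, 0.212]
contact_force: [-0.2, 2.6, 0.2]
gripper_width: 0.001
```

Request:
{"fn": "apply_moves", "kwargs": {"moves": [[[-0.04,0,0],[0,0,0],-1],[[-0.08,0,0],[0,0,0],-1]]}}

```text
t: 25.5
eef_pos: [0.5512, 0.0618, 0.2738]
tool_rot: [0.148, 0.55, 0.794, 0.212]
contact_force: [-0.7, 2.1, -0.3]
gripper_width: -0.002
```

Run:
```python
from h import *
obs=get_obs(); print(tip_st(obs)); print(rel([.43,.03,.42],tgt(.3566,np.radians(37)),obs))
```

```text
[-0.03321318 -0.01858455  0.2108911 ]
(array([ 0.5 , -1.4 , -7.56]), array([-0.7 ,  0.  ,  0.01]))
```

Request:
{"fn": "apply_moves", "kwargs": {"moves": [[[0.1,0,0],[0,0,0],-1],[[0.2,-0.2,-0.12],[0,0,0],-1],[[0.3,-0.8,-0.46],[0,0,0],-1],[[0.4,-2,-1.2],[0,0,0],-1],[[0.4,-2,-3.2],[0,0,0],0],[[0.5,-1.6,-5.2],[-0.4,0,0],1],[[0.5,-1.4,-7],[-0.7,0,0],1],[[0.5,-1.4,-7.56],[-0.7,0,0],1],[[0.5,-1.4,-7.56],[-0.7,0,0],1],[[0.5,-1.4,-7.56],[-0.7,0,0],1],[[0.5,-1.4,-7.56],[-0.7,0,0],1]]}}

```text
t: 26.88
eef_pos: [0.4298, 0.0297, 0.4192]
tool_rot: [0.181, 0.541, 0.779, 0.26]
contact_force: [-0.7, 0.2, -1.3]
gripper_width: 0.998
```

```bash
python3 snap.py w13|head -3
python3 - <<'E'
import pickle
from h import *
obs,o=pickle.load(open("pics/w13.pkl","rb"))
im=o["color"][140:330,190:450,::-1]
im=cv2.resize(im,None,fx=3,fy=3,interpolation=cv2.INTER_CUBIC)
for i in range(0,260,20): cv2.line(im,(i*3,0),(i*3,8),(0,0,255),1);cv2.putText(im,str(190+i),(i*3,18),0,.35,(0,0,255))
for i in range(0,190,20): cv2.line(im,(0,i*3),(8,i*3),(0,0,255),1);cv2.putText(im,str(140+i),(10,i*3+4),0,.35,(0,0,255))
cv2.imwrite("pics/z13.png",im)
for k in("tyre","valve"):
    for r in silhouettes("wrist",k)[:2]:
        m=r["mask"];ys,xs=np.nonzero(m);print(k,r["conf"],m.sum(),ys.min(),ys.max(),xs.min(),xs.max())
        if k=="valve" and m.sum()<1000:
            for y in range(ys.min(),ys.max()+1,4): print(y,xs[ys==y].mean())
E
```

```text
t 26.875 q [-0.44 -0.33  0.23  2.27 -0.04  0.55  1.75] p [0.4298 0.0297 0.4192] F [-0.7  0.2 -1.3] w 0.9979867550836932
[[-0.35   0.749  0.563]
 [ 0.937  0.28   0.209]
tyre 0.83 15757 127 326 203 457
valve 0.49 278 251 276 324 336
251 330.0
255 330.0
259 330.0
263 330.0
267 330.0
271 330.0
275 330.0
```

View pics/z13.png

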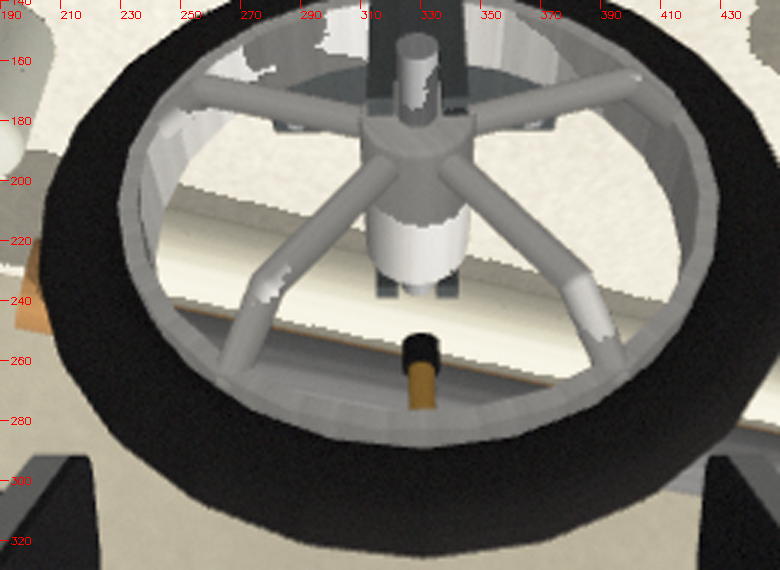

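Run:
```python
from fit import *
V=[(330.3,252),(330.9,276)];L=[(324,[(341,195),(382.3,233.3)]),(36,[(320,196),(278.3,233.3)]),(252,[(348,178.3),(400.7,166.7)]),(108,[(309.3,180),(255.7,169.3)])]
a=(329.3,155.3);t=(203,457,127,326)
fit("w13",V,L,a,t);fit("w13",[],L,a,t);fit("w13",V,[],a,t)
```

```text
th deg -0.61 st d [ 0.0012  0.0027  0.0104 -0.0004]
[-0.   0.1 -0.2 -0.  -1.7  1.6 -1.4 -0.3  0.1 -0.6  0.1 -0.4 -0.7 -0.
 -0.5 -0.2]
th deg -0.64 st d [ 0.0012  0.0027  0.0102 -0.0004]
[-0.2  0.  -1.7  1.7 -1.4 -0.3  0.1 -0.5  0.2 -0.4 -0.7 -0.  -0.5 -0.2]
th deg -0.5 st d [ 0.0015  0.0029  0.007  -0.0003]
[-0.   0.   0.5 -0.  -0.7 -0.1 -0.2  0. ]
```

View pics/fit_w13.png

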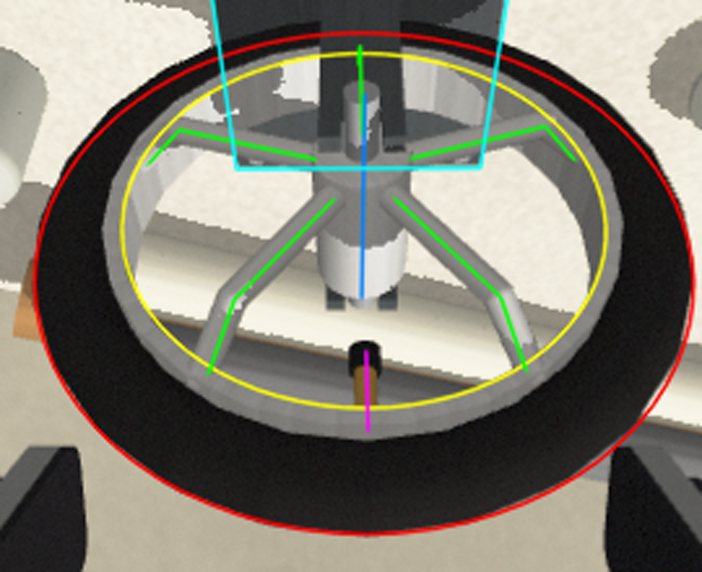

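Run:
```python
from station import *
o=get_obs();print(o["t"],o["contact_force"],abs(o["joint_vel"]).max())
print(hand_in())
```

```text
27.275 [0.12405669 0.27679085 0.20404653] 0.0024807596184115107
the job is handed in; nothing more can be done
None
```

The valve stem is at the top of the wheel and the job is handed in at 27.3 s. The valve started about 130° clockwise from the top. I pushed two spokes in turn anticlockwise with the shut fingertips. The second stroke went about 2.4° past the top, so I nudged it back.

- **Valve position:** the last wrist picture puts it at about -0.6° from straight up. Fits on the spokes alone (-0.64°) and on the valve alone (-0.5°) agree. I trust this to about 1°.
- **Pushing force:** the force readings while pushing never exceeded about 4 N.
- **Axle:** the fit puts it within 0.4 mm of its seat, so it looks seated.
- **Clearance:** the fingertips were aimed to stay short of the tyre and valve, and no touch showed in the pictures. The tools and materials were not touched either.
- **At hand-in:** the arm was clear of everything and still.
- **Disagreement:** the wrist pictures put the stand about 3 mm from where the top camera had it. The final fit allowed for this.

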